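Find the spreader with the loose handle and put it in the mending box

ROBOT

A 6-joint arm with a two-finger parallel gripper is mounted at the origin on the work surface. World frame = base frame: x ahead of the robot, y to its left, z up, the work surface at z = 0. Lengths are in m, angles in degrees, forces in N, time in s.
With the tool pointing down it reaches from about 0.35 to 0.875 m from the base axis. Payload 4.2 kg.
Tool frame: the origin (TCP) lies at the very end of the fingers, on their centre line; the grasp point (between the pads) lies 19 mm behind it (r.grip_point_offset is the distance from the TCP to the grasp point, in m); z points along the fingers, y is the line along which they close (so a half turn about z gives the same grasp; the last joint's range is limited). The gripper opens to 87 mm and grips with 3 to 60 N. Pads are 19 mm wide; open, the fingers measure 117 mm over their backs; the gripper's body (75 mm by 190 mm) begins 51 mm behind the grasp point.
Start: joints at [14.817, 22.042, 0.453, 0, -68.411, -14.817], TCP at [0.625, 0, 0.223] pointing down, gripper open.
Joint ranges: [-179.83, 179.83], [-69.29, 118.12], [-61.27, 80.66], [-181.25, 117.63], [-171.15, -9.14], [-177.46, 177.46]. Speed limits (degrees/s): [159.86, 159.86, 180, 180, 180, 180].

INTERFACE

Orientations are given as a 3x3 rotation matrix whose columns are the frame's x, y, z axes.
In Python, from station import r, cams gives the robot as it stands. The module is installed in compiled form; this text tells all that it offers.
- The arm moves only by the shell command python3 -m handwheel 'ROWS'. ROWS is JSON, a list that holds one entry, the list of rows, each a list of 7 numbers: the turn, a rotation vector about the tool's x, y, z in units of 6 degrees (1.0 is 6 degrees), then the shift along the tool's x, y, z in m, then the finger opening in m, from 0 to 0.087. In form: [[[ax, ay, az, x, y, z, jaw], ...]]. A call has 1 to 12 rows; each row shifts and turns the commanded pose from where the row before left it, along the tool's axes as they then stand; what a row does not reach is not made up. A row lasts 1/10 s, in which the tool goes at most 50 mm and 8.59 degrees, less where a joint would pass 70% of its speed; a pose out of reach is approached as far as the arm can. A call with a gripper value outside its range is refused whole. The fingers move at their own pace and stop on an object; the grip force is fixed at half the most. Time passes only in rows, so rows that do not move let the fingers close. It gives the time, the measured TCP pose, the force, the opening and the grip force at its end, in the units of the state.
- r.sense(): the state, without advancing time (a new reading comes with each control period).
- cams.capture(name): name is "scene" or "side" or "wrist"; returns the picture (384x512x3 uint8, red, green, blue); there is no depth.
- cams.get_calibration(name): a dict with "camera_matrix" (3x3 intrinsics, pixels), "k1" (the pictures are not rectified: a ray, as slopes to the right and down, at radius r is drawn at 1 + k1 r^2 times it, then the intrinsics apply), "rvec" (rotation vector, rad) and "tvec" (3), from world to camera coordinates, as OpenCV has them; the wrist camera has in their place "T_tool_cam" (4x4, takes a point from camera to tool coordinates, whose origin is the TCP and whose axes are the flange's). Camera axes: x right, y down, z forward; pixel columns grow to the right and rows downward; lengths in m; the calibration is good to about 2 mm. A picture is of the moment at which its call begins: read the wrist's pose just before it. get_calibration takes no time and is no camera call.
- r.finish_job(): hands the job in; it is judged then, once.
The state is a dict: "time_s": time; "joints": joint angles; "joint_velocities": joint speeds; "effort": joint torques, N m; "tcp_pos": TCP position; "ee_rot": TCP orientation; "wrist_force": force on the tool from outside, world axes, zero at the start; "moment": the same for the moment, N m; "gripper_width": opening from 0.0 (shut) to 1.0 (fully open); "gripper_force": force on a finger pad.
Only numpy, scipy, OpenCV 4.12 (cv2) and the standard library are available. Lean on these libraries where they do the work, as an engineer would, in place of code of your own. Each camera call takes 0.05 s, during which the arm holds its last target. There are 200 camera calls.

TASK

One of the three spreaders in the block has a handle that is loose on its steel: wiggle the handles from side to side to feel which one has play, and draw that one out of the block. Lay it flat on the oblong mint mat and let go, take it up again by its steel (not by the loose handle), push it down past the sprung flap into the mending box and let it drop inside, so that the flap springs shut over it. Leave the two sound spreaders in the block and everything else where it stands.

Things in the scene. Friction and masses are not known exactly. Their poses are not given: they have to be found in the camera images.
- block: Low fixed block of pale wood, 110 (x) x 240 (y) x 57 mm high; origin at the centre of its underside, x pointing away from its slotted face (at x = -55 mm). Three level slots, 25.5 wide, 15 high, floor 28 mm above the trolley, 102 deep, 75 mm apart, each hold a spreader: all its steel inside, only the handle sticking out towards -x. Nothing latches: it draws straight out, free after 93 mm.
- handle_left (a point): Middle of the handle in the block's +y slot, 36 mm above the trolley, 44 mm out from the face (2 mm true along the handle); stays with the block when the spreader is taken. The spreaders look alike and are not tracked: 172 mm long, 0.11 kg, one flat underside; dark wood handle 80 x 22 x 16 high, then 2 mm on a steel neck 40 x 16 x 12 high, then a steel blade 50 x 24 x 4 mm.
- handle_middle (a point): The same for the middle slot. Play: the blade has 0.75 mm clearance at each side of its slot, so the middle of a sound handle moves 2 to 4 mm to either side, then stops hard. The loose handle also swings, almost freely, about an upright axis at its joint with the neck, 0.16 rad (6 mm more at mid-handle) to either side. Which slot holds the loose one varies and cannot be seen.
- handle_right (a point): The same for the block's -y slot. Axes of the three points as the block.
- mat: Oblong flat mint-green silicone mat, 240 (x) x 120 (y) x 3 mm thick, stuck to the trolley; origin at the centre of its underside, long way along its x. Big enough for a spreader to lie along it.
- mendbox: White mending box, fixed to the trolley: 222 (x) x 92 (y) x 110 mm high outside, walls 6 mm, floor 6 mm thick, open at the top but for the flap; origin at the centre of its underside, x the long way.
- mouth (a point): Centre of the mending box's mouth, level with the rim, 110 mm above the trolley. The mouth is 210 (x) x 80 mm (y). Axes as the box.
- flap (a joint): Steel flap filling the box's mouth, 206 x 76 mm, just under the rim, hinged along the box's -y long side, swinging down into the box: 0 shut, 1.45 rad hanging almost straight down. A spring shuts it: at its middle 2 N starts it, about 8 N at the end. A spreader laid on it stays on top; fingertips must go about 50 mm below the rim with the spreader to clear the flap.
- sugar_pot: Behind the mending box stands a fixed stainless holder with four loose blue glasses, 100 mm high, and at the back left a kettle; keep clear of them. This: White porcelain lidded sugar pot, 92 mm across, 100 mm high, loose, behind the mat; origin at the centre of its underside.
- tea_tin: Metal tea tin, 72 mm across, 110 mm high, loose; origin at the centre of its underside.
- teaspoon: Teaspoon 150 mm long lying on the trolley, loose; origin under its middle.
- saucer: White saucer, 120 mm across, 16 mm high, loose; origin at the centre of its underside.

How it is judged (in metres and radians):
On the way, in this order (a step that is already met when the one before it is completed fails the run):
1. the loose handle is rocked sideways on its steel, the steel still in its slot (distance of handle_a_c0 from where it was at the start of the episode above 0.005 m and distance of spreader_a_c1 from where it was at the start of the episode below 0.004 m), for 0.05 s.
2. the loose spreader lies flat on the mat, let go (x of spreader_a_c1 in the frame of mat between -0.12 and 0.12 m and y of spreader_a_c1 in the frame of mat between -0.06 and 0.06 m and z of spreader_a_c1 in the frame of mat below 0.012 m and x of handle_a_c0 in the frame of mat between -0.12 and 0.12 m and y of handle_a_c0 in the frame of mat between -0.06 and 0.06 m and z of handle_a_c0 in the frame of mat below 0.018 m and contact force between the fingers and anything else below 0.1 N), for 0.2 s.
3. it is lifted by its steel, the fingers not on the handle ((contact force between the fingers and spreader_a_c0 above 1 N or contact force between the fingers and spreader_a_c1 above 1 N) and contact force between the fingers and handle_a_c0 below 0.1 N and height (world z) of spreader_a_c0 above 0.04 m), for 0.2 s.
At the end, for the whole second after the job is handed in: The loose spreader lies inside the mending box (handle, neck and blade less than 60 mm above its underside, within its walls), the flap is shut (under 0.12 rad), and the two sound spreaders are still in their slots, drawn out less than 30 mm (x of spreader_a_c0 in the frame of mendbox between -0.105 and 0.105 m and y of spreader_a_c0 in the frame of mendbox between -0.04 and 0.04 m and z of each of spreader_a_c0, handle_a_c0, spreader_a_c1 in the frame of mendbox below 0.06 m and x of handle_a_c0 in the frame of mendbox between -0.105 and 0.105 m and y of handle_a_c0 in the frame of mendbox between -0.04 and 0.04 m and x of spreader_a_c1 in the frame of mendbox between -0.105 and 0.105 m and y of spreader_a_c1 in the frame of mendbox between -0.04 and 0.04 m and value of joint flap below 0.12 rad and distance of each of spreader_b_c1, spreader_c_c1 from where it was at the start of the episode below 0.03 m); the robot touches nothing.
It fails at once if a sound spreader is drawn 30 mm or more out of the block (distance of any of spreader_b_c1, spreader_c_c1 from where it was at the start of the episode above 0.03 m).
It fails at once if the sugar pot, tea tin, teaspoon, saucer or a glass is shifted by more than 30 mm (distance of any of sugar_pot, tea_tin, teaspoon, saucer, glass0_c0, glass1_c0, glass2_c0, glass3_c0 from where it was at the start of the episode above 0.03 m).
It also fails if it takes over 72 s, if anything falls off the work surface, if the arm or the gripper's body presses on something with over 40 N, if the wrist force passes 120 N, or if a joint passes its speed limit or range.

## Working session

There is one attempt and no reset: what is moved stays moved. The work goes in short steps, Python scripts to look and compute and a shell command to move; the robot and the scene stay as the last step left them, time stands still between calls to the robot, and variables do not carry over. Pictures are saved under pics/ and viewed, at most 10 in all, crops included, and the job is handed in when it is done.

```bash
mkdir -p pics
cat > h.py <<'E'
import numpy as np,cv2
from station import r,cams
def save(n,f):
    im=cams.capture(n); cv2.imwrite('pics/'+f,im[:,:,::-1]); return im
def cal(n,s=None):
    c=cams.get_calibration(n);K=np.array(c['camera_matrix'])
    if 'rvec' in c:
        R=cv2.Rodrigues(np.array(c['rvec'],float))[0];t=np.array(c['tvec'],float).ravel()
        return K,c['k1'],R.T,-R.T@t
    s=s or r.sense();T=np.eye(4);T[:3,:3]=s['ee_rot'];T[:3,3]=s['tcp_pos'];T=T@np.array(c['T_tool_cam'])
    return K,c['k1'],T[:3,:3],T[:3,3]
def ray(n,uv,s=None):
    K,k,R,o=cal(n,s);p=np.linalg.solve(K,[uv[0],uv[1],1])[:2]
    rd=np.hypot(*p);x=rd
    for _ in range(30): x=rd/(1+k*x*x)
    q=p*(x/rd if rd else 1);return o,R@np.array([q[0],q[1],1])
def onz(n,uv,z,s=None):
    o,d=ray(n,uv,s);return o+d*(z-o[2])/d[2]
E
python3 - <<'E'
from h import *
s=r.sense();print(s['tcp_pos'],np.round(s['ee_rot'],3),s['gripper_width'],s['time_s'])
for n in('scene','side','wrist'):
    save(n,n+'0.png');K,k,R,o=cal(n);print(n,K[0,0],k,o,R[:,2])
a=[cv2.imread('pics/%s0.png'%n) for n in('scene','side')]
E
```

```text
[6.24413168e-01 1.77472129e-05 2.21481376e-01] [[-0.    -1.    -0.002]
 [-1.     0.    -0.   ]
 [ 0.     0.002 -1.   ]] 0.9996242544811751 0.0
scene 429.1563642655532 -0.07854812796094651 [1.3826161  0.5918725  1.17855851] [-0.53412275 -0.41352612 -0.73736629]
side 495.56342415194126 -0.1828239450407754 [-0.06280474 -1.12190743  1.59187783] [ 0.32735774  0.55881793 -0.7619445 ]
wrist 268.6192841328811 -0.054785373299085754 [ 0.62453749 -0.08478252  0.38325862] [-0.00126388  0.30459342 -0.95248163]
```

View pics/scene0.png

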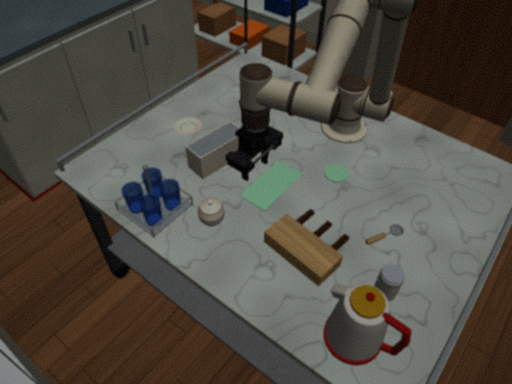

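View pics/side0.png

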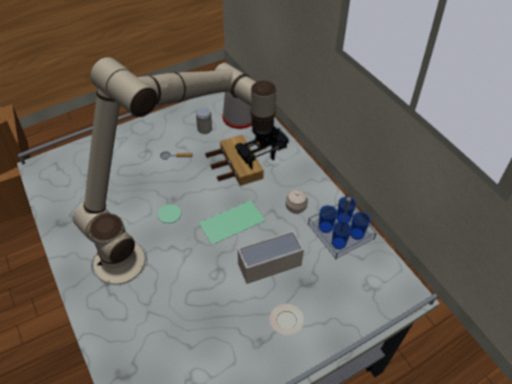

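View pics/wrist0.png

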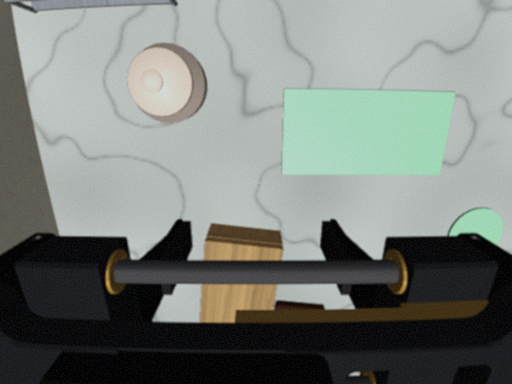

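The scene view shows the block at (302,247) with its handles pointing back towards the robot, the mat at (272,184), the box at (213,150), the pot at (210,210), the tin at (390,280) and the teaspoon at (385,235). The gripper hides part of the box. Next I'll measure from masks and an enlarged crop.

Run:
```python
from h import *
s=r.sense()
def rep(n,mask,z,box,name):
    m=np.zeros_like(mask);x0,y0,x1,y1=box;m[y0:y1,x0:x1]=mask[y0:y1,x0:x1]
    cs=cv2.findContours(m,cv2.RETR_EXTERNAL,cv2.CHAIN_APPROX_NONE)[0]
    for c in sorted(cs,key=cv2.contourArea)[::-1][:3]:
        if cv2.contourArea(c)<15: continue
        P=np.array([onz(n,p[0],z,s)[:2] for p in c],np.float32)
        q=cv2.minAreaRect(P*1000);print(name,n,cv2.contourArea(c),np.round(q[0],1),np.round(q[1],1),round(q[2],1))
im={n:cv2.imread('pics/%s0.png'%n) for n in('scene','side','wrist')}
H={n:cv2.cvtColor(im[n],cv2.COLOR_BGR2HSV) for n in im}
def g(n): return cv2.inRange(H[n],(50,60,80),(90,255,255))
rep('scene',g('scene'),.003,(230,150,310,215),'mat');rep('wrist',g('wrist'),.003,(260,70,470,190),'mat');rep('side',g('side'),.003,(190,195,270,250),'mat')
for n,(u,v) in(('scene',(300,245)),('scene',(308,212)),('scene',(285,252)),('side',(240,150)),('side',(215,165)),('scene',(215,143)),('scene',(210,160)),('side',(270,250)),('side',(270,268))): print(n,u,v,H[n][v,u])
a=cv2.resize(im['scene'][115:295,175:355],(540,540),interpolation=cv2.INTER_CUBIC)
cv2.imwrite('pics/c1.png',a)
b=cv2.resize(im['side'][130:290,190:330],(525,600),interpolation=cv2.INTER_CUBIC);cv2.imwrite('pics/c2.png',b)
```

```text
mat scene 1335.5 [466.2 -43.9] [117.4 237.8] 89.7
mat wrist 6207.0 [424.  -43.4] [149.6 117.4] 0.2
mat side 1277.5 [465.3 -46.1] [235.4 116. ] 0.1
scene 300 245 [ 17 121 114]
scene 308 212 [ 10 175  32]
scene 285 252 [ 13 130  57]
side 240 150 [120  20  25]
side 215 165 [  9 191  44]
scene 215 143 [120   8  93]
scene 210 160 [25 40 83]
side 270 250 [113  33 123]
side 270 268 [18 33 78]
```

View pics/c1.png

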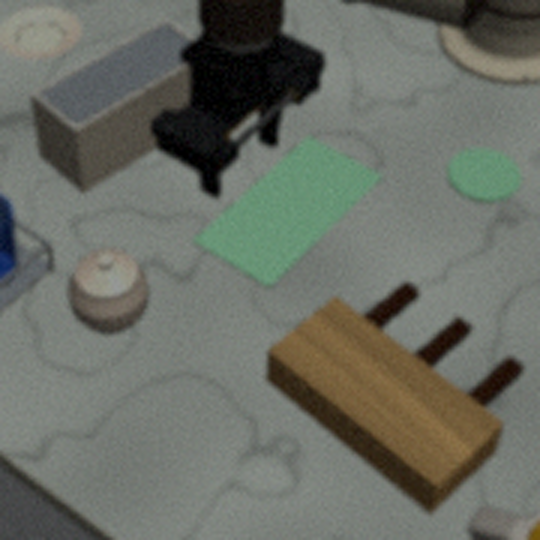

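View pics/c2.png

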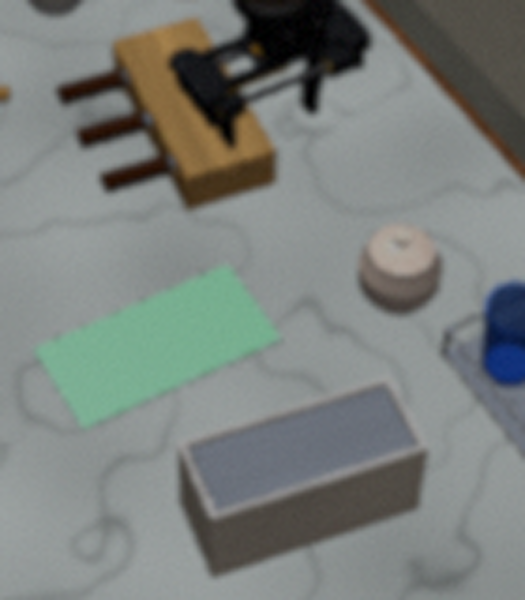

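The crops give the block top corners at about (337,298), (500,427), (433,482) and (268,353), with the handles as dark bars. The box rim corners in the side crop are about (180,447), (388,383), (425,450) and (212,517).

Run:
```python
from h import *
f=lambda p:(175+(p[0]+.5)/3-.5,115+(p[1]+.5)/3-.5)
g=lambda p:(190+(p[0]+.5)/3.75-.5,130+(p[1]+.5)/3.75-.5)
def rect(n,ps,z):
    P=np.array([onz(n,p,z)[:2] for p in ps]);print(n,np.round(P,3).tolist(),'c',P.mean(0).round(4),'len',np.linalg.norm(P-np.roll(P,-1,0),axis=1).round(3),'yaw',[round(float(np.degrees(np.arctan2(*(P[(i+1)%4]-P[i])[::-1]))),1) for i in range(4)])
rect('scene',map(f,[(337,298),(500,427),(433,482),(268,353)]),.057)
rect('side',map(g,[(180,447),(388,383),(425,450),(212,517)]),.110)
H=cv2.cvtColor(cv2.imread('pics/scene0.png'),cv2.COLOR_BGR2HSV)
for n,b in(('scene',(295,205,355,255)),('side',(200,140,240,185))):
    H=cv2.cvtColor(cv2.imread('pics/%s0.png'%n),cv2.COLOR_BGR2HSV)
    m=cv2.inRange(H,(0,120,0),(14,255,75))|cv2.inRange(H,(170,120,0),(180,255,75));M=np.zeros_like(m);M[b[1]:b[3],b[0]:b[2]]=m[b[1]:b[3],b[0]:b[2]]
    for c in cv2.findContours(M,0,1)[0]:
        if cv2.contourArea(c)<25: continue
        P=np.array([onz(n,p[0],.038)[:2] for p in c],np.float32)*1000;q=cv2.minAreaRect(P);print(n,np.round(q[0]),np.round(q[1]),round(q[2],1))
for n,uv,z in(('scene',f((107,268)),.09),('scene',(397,229),.005),('scene',(372,239),.005),('scene',(392,274),.11)):print(onz(n,uv,z))
```

```text
scene [[0.587, 0.112], [0.622, 0.346], [0.722, 0.327], [0.697, 0.099]] c [0.6569 0.2211] len [0.237 0.101 0.23  0.111] yaw [81.5, -10.8, -96.1, 173.0]
side [[0.39, -0.238], [0.604, -0.273], [0.592, -0.357], [0.378, -0.321]] c [ 0.4909 -0.2973] len [0.217 0.085 0.217 0.084] yaw [-9.2, -98.0, 170.6, 82.0]
scene [561. 307.] [17. 66.] 84.6
scene [551. 234.] [17. 70.] 83.5
scene [543. 159.] [18. 65.] 83.0
side [548. 154.] [20. 74.] 89.4
side [555. 229.] [18. 69.] 87.2
[ 0.73614205 -0.09865539  0.09      ]
[0.36549708 0.42829535 0.005     ]
[0.45861074 0.37966978 0.005     ]
[0.61696926 0.50507607 0.11      ]
```

```bash
python3 -m handwheel '[[[0,0,0,-0.045,0,0,0.087],[0,0,0,-0.045,0,0,0.087],[0,0,0,-0.045,0,0,0.087],[0,0,0,-0.045,0,0,0.087],[0,0,0,-0.045,0,0,0.05],[0,0,0,0,0,0,0.05]]]' >/dev/null; python3 -m handwheel '[[[0,0,1.4,0,0,0,0.05],[0,0,1.4,0,0,0,0.05],[0,0,1.4,0,0,0,0.05],[0,0,1.4,0,0,0,0.05],[0,0,1.4,0,0,0,0.05],[0,0,1.4,0,0,0,0.05],[0,0,1.4,0,0,0,0.05],[0,0,1.4,0,0,0,0.05],[0,0,1.4,0,0,0,0.05],[0,0,1.4,0,0,0,0.05],[0,0,1.4,0,0,0,0.05],[0,0,0.8,0,0,0,0.05]]]'
python3 -m handwheel '[[[0,0,0,0,0,0,0.05],[0,0,0,0,0,0,0.05]]]'
python3 - <<'E'
from h import *
s=r.sense();print(s['tcp_pos'],np.round(s['ee_rot'],3),s['gripper_width'],s['joints'])
im=save('wrist','w1.png')
E
```

```text
time_s: 1.95
tcp_pos: [0.6248, 0.2243, 0.2221]
ee_rot: [[-0.991, 0.13, -0.001], [0.13, 0.991, -0.0], [0.001, -0.001, -1.0]]
wrist_force: [0.3, 0.1, 0.4]
gripper_width: 0.574
gripper_force: 0.0
time_s: 2.15
tcp_pos: [0.6249, 0.2246, 0.2223]
ee_rot: [[-0.992, 0.124, -0.001], [0.124, 0.992, -0.0], [0.001, -0.0, -1.0]]
wrist_force: [-0.3, 0.2, -0.7]
gripper_width: 0.578
gripper_force: 0.0
[0.62488359 0.22459485 0.22228015] [[-0.992  0.124 -0.001]
 [ 0.124  0.992 -0.   ]
 [ 0.001 -0.    -1.   ]] 0.5775648545586108 [ 3.36935775e+01  2.59069745e+01  6.52477183e+00 -2.31429086e-03
 -7.06544913e+01 -1.30804232e+02]
```

View pics/w1.png

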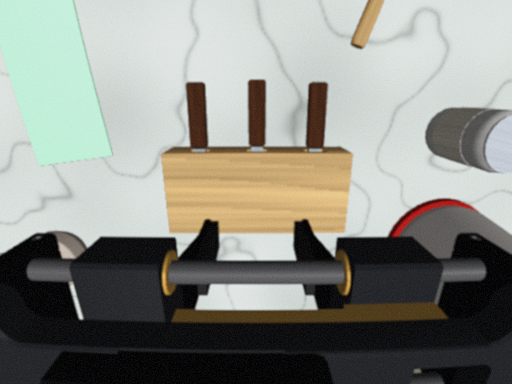

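The wrist view shows the three dark handles at columns 198, 257 and 316, rows 80–150. The block face is at row 150, and the tea tin and kettle are to the right.

Run:
```python
from h import *
s=r.sense();im=cv2.imread('pics/w1.png');H=cv2.cvtColor(im,cv2.COLOR_BGR2HSV)
m=cv2.inRange(im,(0,0,0),(70,70,90));M=np.zeros_like(m);M[70:147,175:340]=m[70:147,175:340]
for c in cv2.findContours(M,0,1)[0]:
    if cv2.contourArea(c)<200: continue
    P=np.array([onz('wrist',p[0],.042,s)[:2] for p in c],np.float32)*1000;q=cv2.minAreaRect(P);print(cv2.boundingRect(c),np.round(q[0],1),np.round(q[1],1),round(q[2],1))
for uv in((163,153),(352,152),(346,232),(168,232)):print(onz('wrist',uv,.057,s).round(4))
```

```text
(307, 83, 20, 64) [565.6 306.4] [21.5 76.1] 83.3
(187, 83, 20, 64) [547.4 160. ] [21.2 76.1] 82.7
(249, 81, 16, 65) [555.1 233.7] [18.8 76.9] 82.5
[0.5861 0.1132 0.057 ]
[0.6136 0.3452 0.057 ]
[0.7229 0.3355 0.057 ]
[0.6931 0.0951 0.057 ]
```

```bash
python3 -m handwheel '[[[0,0,0,0.037,0,0,0.05],[0,0,0,0.036,0,0,0.05],[0,0,0,0,0,0.04,0.05],[0,0,0,0,0,0.04,0.05],[0,0,0,0,0,0.04,0.05],[0,0,0,0,0,0.04,0.05],[0,0,0,0,0,0.025,0.05],[0,0,0,0,0,0.013,0.05],[0,0,0,0,0,0,0.036],[0,0,0,0,0,0,0.036],[0,0,0,0,0,0,0.036]]]'
python3 -m handwheel '[[[0,0,0,0,0.004,0,0.036],[0,0,0,0,0,0,0.036]]]' | egrep 'tcp|force'
python3 -m handwheel '[[[0,0,0,0,0.002,0,0.036],[0,0,0,0,0,0,0.036]]]' | egrep 'tcp|force'
python3 -m handwheel '[[[0,0,0,0,0.002,0,0.036],[0,0,0,0,0,0,0.036]]]' | egrep 'tcp|force'
python3 -m handwheel '[[[0,0,0,0,0.001,0,0.036],[0,0,0,0,0,0,0.036]]]' | egrep 'tcp|force'
```

```text
time_s: 3.3
tcp_pos: [0.5537, 0.235, 0.0264]
ee_rot: [[-0.992, 0.125, 0.003], [0.125, 0.992, 0.002], [-0.003, 0.002, -1.0]]
wrist_force: [0.6, 0.3, -1.2]
gripper_width: 0.437
gripper_force: 0.0
tcp_pos: [0.5538, 0.2391, 0.0258]
wrist_force: [0.3, -0.8, 0.2]
gripper_force: 0.0
tcp_pos: [0.5535, 0.2405, 0.0249]
wrist_force: [-1.0, 0.9, 0.6]
gripper_force: 0.0
tcp_pos: [0.5535, 0.2422, 0.0245]
wrist_force: [-0.5, 0.8, 0.1]
gripper_force: 0.0
tcp_pos: [0.5536, 0.2431, 0.0244]
wrist_force: [0.6, -0.2, 0.6]
gripper_force: 0.2
```

```bash
for i in 1; do :; done
python3 -m handwheel '[[[0,0,0,0,0.002,0,0.036],[0,0,0,0,0,0,0.036]]]' | egrep 'tcp|force'
python3 -m handwheel '[[[0,0,0,0,0.002,0,0.036],[0,0,0,0,0,0,0.036]]]' | egrep 'tcp|force'
python3 -m handwheel '[[[0,0,0,0,0.0015,0,0.036],[0,0,0,0,0,0,0.036]]]' | egrep 'tcp|force'
python3 -m handwheel '[[[0,0,0,0,0.001,0,0.036],[0,0,0,0,0,0,0.036]]]' | egrep 'tcp|force'
```

```text
tcp_pos: [0.5538, 0.245, 0.0244]
wrist_force: [0.5, 0.4, 1.0]
gripper_force: 0.4
tcp_pos: [0.5537, 0.246, 0.0244]
wrist_force: [0.5, -5.2, 1.9]
gripper_force: 2.4
tcp_pos: [0.5537, 0.2465, 0.0244]
wrist_force: [-0.4, -7.0, 2.3]
gripper_force: 3.6
tcp_pos: [0.5537, 0.2468, 0.0243]
wrist_force: [1.0, -9.1, 1.9]
gripper_force: 4.5
```

```bash
python3 -m handwheel '[[[0,0,0,0,-0.008,0,0.036],[0,0,0,0,0,-0.04,0.036],[0,0,0,0,0.04,0,0.036],[0,0,0,-0.001,0.028,0,0.036],[0,0,0,0,0,0,0.036],[0,0,0,0,0,0.035,0.036],[0,0,0,0,0,0.005,0.036],[0,0,0,0,0,0,0.036],[0,0,0,0,0.005,0,0.036],[0,0,0,0,0,0,0.036]]]'| egrep 'tcp|force'
python3 -m handwheel '[[[0,0,0,0,0.003,0,0.036],[0,0,0,0,0,0,0.036]]]' | egrep 'tcp|force'
python3 -m handwheel '[[[0,0,0,0,0.002,0,0.036],[0,0,0,0,0,0,0.036]]]' | egrep 'tcp|force'
python3 -m handwheel '[[[0,0,0,0,0.002,0,0.036],[0,0,0,0,0,0,0.036]]]' | egrep 'tcp|force'
python3 -m handwheel '[[[0,0,0,0,0.001,0,0.036],[0,0,0,0,0,0,0.036]]]' | egrep 'tcp|force'
```

```text
tcp_pos: [0.5647, 0.315, 0.0261]
wrist_force: [-0.8, 0.4, 0.6]
gripper_force: 0.0
tcp_pos: [0.5644, 0.3174, 0.0254]
wrist_force: [-0.4, -0.7, 0.0]
gripper_force: 0.0
tcp_pos: [0.5643, 0.3189, 0.0248]
wrist_force: [0.5, -0.5, 1.4]
gripper_force: 0.2
tcp_pos: [0.5643, 0.3199, 0.0246]
wrist_force: [-0.5, -3.5, 3.2]
gripper_force: 2.0
tcp_pos: [0.5643, 0.3202, 0.0246]
wrist_force: [0.4, -5.8, 2.4]
gripper_force: 2.9
```

```bash
python3 -m handwheel '[[[0,0,0,0,-0.010,0,0.036],[0,0,0,0,0,-0.04,0.036],[0,0,0,0,-0.045,0,0.036],[0,0,0,0,-0.045,0,0.036],[0,0,0,-0.002,-0.045,0,0.036],[0,0,0,0,-0.011,0,0.036],[0,0,0,0,0,0,0.036],[0,0,0,0,0,0.035,0.036],[0,0,0,0,0,0.005,0.036],[0,0,0,0,0,0,0.036]]]'| egrep 'tcp|force'
python3 -m handwheel '[[[0,0,0,0,0.003,0,0.036],[0,0,0,0,0.002,0,0.036],[0,0,0,0,0,0,0.036]]]' | egrep 'tcp|force'
python3 -m handwheel '[[[0,0,0,0,0.003,0,0.036],[0,0,0,0,0,0,0.036]]]' | egrep 'tcp|force'
python3 -m handwheel '[[[0,0,0,0,0.002,0,0.036],[0,0,0,0,0,0,0.036]]]' | egrep 'tcp|force'
python3 -m handwheel '[[[0,0,0,0,0.002,0,0.036],[0,0,0,0,0,0,0.036]]]' | egrep 'tcp|force'
```

```text
tcp_pos: [0.5521, 0.1693, 0.0356]
wrist_force: [-14.3, -4.7, 56.9]
gripper_force: 29.1
tcp_pos: [0.5518, 0.174, 0.036]
wrist_force: [-14.5, -5.8, 58.1]
gripper_force: 30.1
tcp_pos: [0.5518, 0.176, 0.0361]
wrist_force: [-14.3, -8.0, 59.1]
gripper_force: 31.2
tcp_pos: [0.5518, 0.1763, 0.0361]
wrist_force: [-12.7, -14.0, 59.6]
gripper_force: 31.6
tcp_pos: [0.5517, 0.1767, 0.036]
wrist_force: [-11.9, -17.7, 59.6]
gripper_force: 32.0
```

The right-hand finger came down on top of the handle. I'll lift off and look.

```bash
python3 -m handwheel '[[[0,0,0,0,0,-0.03,0.036],[0,0,0,0,0,-0.04,0.036],[0,0,0,-0.04,0,-0.04,0.05],[0,0,0,-0.04,0,-0.04,0.05],[0,0,0,0,0,-0.03,0.05],[0,0,0,0,0,0,0.05],[0,0,0,0,0,0,0.05]]]'
python3 - <<'E'
from h import *
s=r.sense();print(s['tcp_pos'])
im=save('wrist','w2.png')[:,:,::-1].copy()
m=cv2.inRange(im,(0,0,0),(70,70,90));M=np.zeros_like(m);M[40:225,100:420]=m[40:225,100:420]
for c in cv2.findContours(M,0,1)[0]:
    if cv2.contourArea(c)<200: continue
    P=np.array([onz('wrist',p[0],.042,s)[:2] for p in c],np.float32)*1000;q=cv2.minAreaRect(P);print(cv2.boundingRect(c),np.round(q[0],1),np.round(q[1],1),round(q[2],1))
E
```

```text
time_s: 9.3
tcp_pos: [0.6191, 0.1717, 0.1956]
ee_rot: [[-0.992, 0.124, 0.002], [0.124, 0.992, 0.002], [-0.001, 0.002, -1.0]]
wrist_force: [-0.4, 0.1, 0.1]
gripper_width: 0.575
gripper_force: 0.0
[0.61914357 0.17165821 0.19555218]
(355, 81, 28, 71) [566.8 308.2] [24.  78.9] 82.4
(232, 80, 27, 72) [549.6 167.2] [28.4 78.8] 81.2
(294, 78, 23, 71) [555.1 235.9] [20.9 77.9] 81.2
```

View pics/w2.png

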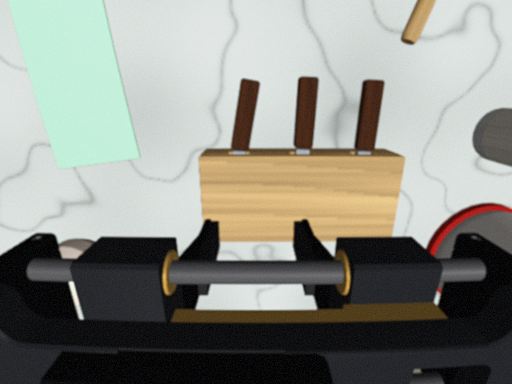

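The right handle, at (245,115), is visibly swung by about 9 mm while the other two are nearly straight, so the right one is loose. I'll rock it the other way to confirm, then grip it.

```bash
python3 -m handwheel '[[[0,0,0,0.035,-0.013,0,0.05],[0,0,0,0.034,0,0,0.05],[0,0,0,0,0,0.04,0.05],[0,0,0,0,0,0.04,0.05],[0,0,0,0,0,0.04,0.05],[0,0,0,0,0,0,0.05]]]'| egrep 'tcp|force'
python3 -m handwheel '[[[0,0,0,0,0,0.035,0.05],[0,0,0,0,0,0.015,0.05],[0,0,0,0,0,0,0.036],[0,0,0,0,0,0,0.036],[0,0,0,0,0,0,0.036]]]'| egrep 'tcp|force'
python3 -m handwheel '[[[0,0,0,0,-0.006,0,0.036],[0,0,0,0,-0.006,0,0.036],[0,0,0,0,0,0,0.036]]]' | egrep 'tcp|force'
python3 -m handwheel '[[[0,0,0,0,-0.003,0,0.036],[0,0,0,0,-0.003,0,0.036],[0,0,0,0,0,0,0.036]]]' | egrep 'tcp|force'
python3 -m handwheel '[[[0,0,0,0,-0.003,0,0.036],[0,0,0,0,0,0,0.036],[0,0,0,0,0,0,0.036]]]' | egrep 'tcp|force'
```

```text
tcp_pos: [0.5435, 0.1638, 0.0687]
wrist_force: [0.3, 0.4, -0.7]
gripper_force: 0.0
tcp_pos: [0.5498, 0.1664, 0.0271]
wrist_force: [0.4, -0.9, 0.5]
gripper_force: 0.0
tcp_pos: [0.5469, 0.1528, 0.0258]
wrist_force: [-0.0, -0.1, 0.2]
gripper_force: 0.0
tcp_pos: [0.5464, 0.1474, 0.0253]
wrist_force: [0.7, 0.0, -0.2]
gripper_force: 0.0
tcp_pos: [0.5459, 0.1447, 0.0252]
wrist_force: [-0.6, 0.7, 0.2]
gripper_force: 0.0
```

```bash
python3 -m handwheel '[[[0,0,0,0,0.008,0,0.036],[0,0,0,0,0.007,0,0.036],[0,0,0,0,0,0.007,0.036],[0,0,0,0,0,0,0.036],[0,0,0,0,0,0,0.01],[0,0,0,0,0,0,0.01],[0,0,0,0,0,0,0.01],[0,0,0,0,0,0,0.01]]]'| egrep 'tcp|force|width|time'
python3 -m handwheel '[[[0,0,0,0,0,0,0.01],[0,0,0,0.02,0,0,0.01],[0,0,0,0.02,0,0,0.01],[0,0,0,0,0,0,0.01]]]'| egrep 'tcp|force|width'
```

```text
time_s: 12.15
tcp_pos: [0.5478, 0.1595, 0.0183]
wrist_force: [-0.4, 0.5, -1.3]
gripper_width: 0.249
gripper_force: 30.0
tcp_pos: [0.5059, 0.1642, 0.0182]
wrist_force: [-0.7, 0.2, -1.5]
gripper_width: 0.25
gripper_force: 30.0
```

```bash
python3 -m handwheel '[[[0,0,0,0.03,0,0,0.01],[0,0,0,0.03,0,0,0.01],[0,0,0,0.015,0,0,0.01],[0,0,0,0,0,-0.04,0.01],[0,0,0,0,0,-0.04,0.01],[0,0,0,0,0,0,0.01],[0,0,0,0,0,0,0.01]]]'| egrep 'tcp|force|width|time'
python3 - <<'E'
from h import *
a=save('side','s2.png');b=save('scene','x2.png')
c=np.hstack([cv2.resize(a[120:280,150:310],(400,400)),cv2.resize(b[100:260,230:390],(400,400))]);cv2.imwrite('pics/m2.png',c[:,:,::-1])
E
```

```text
time_s: 13.25
tcp_pos: [0.4345, 0.1745, 0.0991]
wrist_force: [-0.0, -0.4, -1.7]
gripper_width: 0.246
gripper_force: 30.0
```

View pics/m2.png

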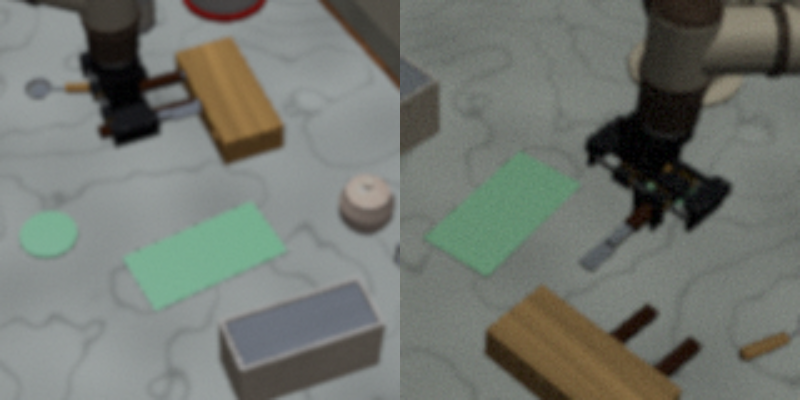

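The spreader is out of the block and held level, with its blade ahead of the gripper. The two sound ones are still in place.

```bash
python3 -m handwheel '[[[0,0,-1.18,0.0145,0,0,0.01],[0,0,0,0,-0.045,0,0.01],[0,0,0,0,-0.045,0,0.01],[0,0,0,0,-0.045,0,0.01],[0,0,0,0,-0.045,0,0.01],[0,0,0,0,-0.036,0,0.01],[0,0,0,0,0,0,0.01],[0,0,0,0,0,0.04,0.01],[0,0,0,0,0,0.03,0.01],[0,0,0,0,0,0.012,0.01],[0,0,0,0,0,0,0.01],[0,0,0,0,0,0,0.01]]]'
```

```text
time_s: 14.55
tcp_pos: [0.4189, -0.0399, 0.0158]
ee_rot: [[-1.0, 0.001, -0.002], [0.001, 1.0, -0.001], [0.002, -0.001, -1.0]]
wrist_force: [0.3, 0.8, -1.1]
gripper_width: 0.245
gripper_force: 30.0
```

```bash
python3 -m handwheel '[[[0,0,0,0,0,0.006,0.01],[0,0,0,0,0,0.003,0.01],[0,0,0,0,0,0,0.05],[0,0,0,0,0,0,0.05],[0,0,0,0,0,0,0.05],[0,0,0,0,0,0,0.05],[0,0,0,0,0,0,0.05]]]'
python3 -m handwheel '[[[0,0,0,0,0,-0.04,0.05],[0,0,0,-0.03,0,-0.04,0.05],[0,0,0,-0.05,0,-0.04,0.05],[0,0,0,-0.05,0,-0.04,0.05],[0,0,0,-0.005,0,-0.02,0.05],[0,0,0,0,0,0,0.05],[0,0,0,0,0,0,0.05]]]' | egrep 'tcp|time|force'
python3 - <<'E'
from h import *
s=r.sense();im=save('wrist','w3.png')[:,:,::-1].copy();H=cv2.cvtColor(im,cv2.COLOR_BGR2HSV)
M=255-cv2.inRange(H,(45,50,60),(95,255,255))
g=cv2.bitwise_not(M);c=max(cv2.findContours(g,0,1)[0],key=cv2.contourArea);h=np.zeros_like(g);cv2.fillPoly(h,[cv2.convexHull(c)],255)
M=cv2.morphologyEx(M&cv2.erode(h,np.ones((5,5))),cv2.MORPH_OPEN,np.ones((3,3)))
S=H[:,:,1]
for nm,m,z in(('handle',M&cv2.inRange(im,(0,0,0),(70,70,90)),.019),('steel',M&~cv2.inRange(im,(0,0,0),(70,70,90)),.01)):
    for c in cv2.findContours(m,0,1)[0]:
        if cv2.contourArea(c)<150: continue
        P=np.array([onz('wrist',p[0],z,s)[:2] for p in c],np.float32)*1000;q=cv2.minAreaRect(P);print(nm,cv2.boundingRect(c),np.round(q[0],1),np.round(q[1],1),round(q[2],1))
E
```

```text
time_s: 15.25
tcp_pos: [0.4191, -0.0401, 0.0075]
ee_rot: [[-1.0, 0.002, 0.001], [0.002, 1.0, 0.0], [-0.001, 0.0, -1.0]]
wrist_force: [0.3, 0.6, 0.9]
gripper_width: 0.557
gripper_force: 0.0
time_s: 15.95
tcp_pos: [0.5312, -0.0403, 0.1691]
wrist_force: [0.8, -0.4, -1.0]
gripper_force: 0.0
handle (248, 37, 18, 75) [418.2 -39.8] [18.5 75.7] 89.5
steel (268, 51, 18, 42) [413.9 -17.5] [42.9 19.1] 0.6
steel (218, 44, 27, 31) [400.6 -67.9] [28.7 30.8] 89.3
steel (240, 38, 27, 150) [464.3 -42.5] [ 26.  168.4] 86.3
```

View pics/w3.png

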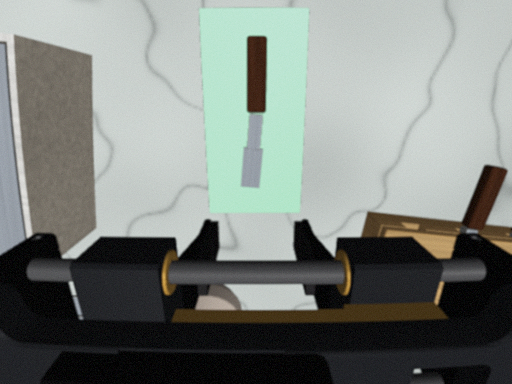

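The spreader lies flat on the mat with the handle at (257,75), the neck at (255,115)–(253,147) and the blade down to (251,187). The steel is slightly yawed.

Run:
```python
from h import *
s=r.sense()
p=[onz('wrist',uv,z,s) for uv,z in(((255.5,114),.015),((253,146),.015),((250.5,186.5),.007),((257,38),.019),((256.5,111),.019))]
print(np.round(p,4).tolist())
for a,b in((0,1),(0,2)):
    d=p[b]-p[a];print(np.linalg.norm(d[:2]),np.degrees(np.arctan2(d[1],d[0])))
```

```text
[[0.4585, -0.0412, 0.015], [0.4951, -0.0442, 0.015], [0.5474, -0.0477, 0.007], [0.3805, -0.0395, 0.019], [0.4551, -0.0401, 0.019]]
0.03663777163431904 -4.722915878320818
0.08912575838700543 -4.191379844034866
```

```bash
python3 -m handwheel '[[[0,0,0,0.0475,-0.003,0,0.05],[0,0,0.73,0,0,0.04,0.05],[0,0,0,0,0,0.04,0.05],[0,0,0,0,0,0.04,0.05],[0,0,0,0,0,0.028,0.05],[0,0,0,0,0,0,0.05],[0,0,0,0,0,0,0.05]]]'
```

```text
time_s: 16.7
tcp_pos: [0.4837, -0.0434, 0.0214]
ee_rot: [[-0.997, 0.078, -0.002], [0.078, 0.997, -0.001], [0.002, -0.001, -1.0]]
wrist_force: [-0.1, -1.4, -0.0]
gripper_width: 0.577
gripper_force: 0.0
```

```bash
python3 -m handwheel '[[[0,0,0,0,0,0.011,0.05],[0,0,0,0,0,0.004,0.05],[0,0,0,0,0,0,0.005],[0,0,0,0,0,0,0.005],[0,0,0,0,0,0,0.005],[0,0,0,0,0,0,0.005],[0,0,0,0,0,0,0.005],[0,0,0,0,0,0,0.005],[0,0,0,0,0,0,0.005]]]'
python3 -m handwheel '[[[0,0,0,0,0,-0.02,0.005],[0,0,0,0,0,-0.03,0.005],[0,0,0,0,0,-0.03,0.005],[0,0,0,0,0,0,0.005],[0,0,0,0,0,0,0.005],[0,0,0,0,0,0,0.005]]]'
```

```text
time_s: 17.6
tcp_pos: [0.4847, -0.0431, 0.0069]
ee_rot: [[-0.997, 0.078, 0.0], [0.078, 0.997, 0.0], [-0.0, 0.0, -1.0]]
wrist_force: [-0.8, 0.6, 2.3]
gripper_width: 0.179
gripper_force: 30.0
time_s: 18.2
tcp_pos: [0.4834, -0.0434, 0.0856]
ee_rot: [[-0.997, 0.079, -0.003], [0.079, 0.997, -0.0], [0.003, -0.0, -1.0]]
wrist_force: [-0.0, 0.1, -1.9]
gripper_width: 0.18
gripper_force: 30.0
```

```bash
python3 -m handwheel '[[[0,0,0,0,0,-0.045,0.005],[0,0,0,0,0,-0.045,0.005],[0,0,0,0,0,-0.01,0.005],[0,0,0,0,0,0,0.005],[0,0,0,0,0,0,0.005]]]' | egrep 'tcp|width'
python3 - <<'E'
from h import *
for n,(x0,y0,x1,y1),sd in(('side',(225,225,315,290),(270,250)),('scene',(175,105,270,185),None)):
    im=save(n,n+'3.png')[:,:,::-1].copy();H=cv2.cvtColor(cv2.GaussianBlur(im,(3,3),0),cv2.COLOR_BGR2HSV)
    m=cv2.inRange(H,(100,12,60),(130,90,200));M=np.zeros_like(m);M[y0:y1,x0:x1]=m[y0:y1,x0:x1];M=cv2.morphologyEx(M,cv2.MORPH_OPEN,np.ones((3,3)))
    for c in sorted(cv2.findContours(M,0,1)[0],key=cv2.contourArea)[::-1][:2]:
        if cv2.contourArea(c)<80: continue
        P=np.array([onz(n,p[0],.108)[:2] for p in c],np.float32)*1000;q=cv2.minAreaRect(P);print(n,cv2.boundingRect(c),cv2.contourArea(c),np.round(q[0],1),np.round(q[1],1),round(q[2],1))
E
```

```text
tcp_pos: [0.4831, -0.0433, 0.1846]
gripper_width: 0.178
side (242, 234, 58, 31) 926.0 [ 492.9 -295. ] [ 76.1 206.1] 81.5
scene (195, 127, 43, 27) 226.0 [ 489.6 -294.7] [ 65.7 191.9] 82.4
```

```bash
python3 -m handwheel '[[[0,0,0.63,0,0,0,0.005],[0,0,0,-0.0105,-0.0406,0,0.005],[0,0,0,-0.0106,-0.0406,0,0.005],[0,0,0,-0.0106,-0.0406,0,0.005],[0,0,0,-0.0106,-0.0406,0,0.005],[0,0,0,-0.0106,-0.0406,0,0.005],[0,0,0,-0.0106,-0.0406,0,0.005],[0,0,0,0,0,0,0.005],[0,0,0,0,0,0,0.005],[0,0,0,0,0,0,0.005]]]'
python3 - <<'E'
from h import *
s=r.sense();d=(np.array([.5109,-.2936])-s['tcp_pos'][:2]);R=np.array(s['ee_rot'])[:2,:2];print(R.T@d)
a=save('side','s4.png');b=save('scene','x4.png')
c=np.hstack([cv2.resize(a[180:340,180:340],(400,400)),cv2.resize(b[60:220,140:300],(400,400))]);cv2.imwrite('pics/m4.png',c[:,:,::-1])
E
```

```text
time_s: 19.8
tcp_pos: [0.5116, -0.2927, 0.1853]
ee_rot: [[-0.99, 0.144, -0.003], [0.144, 0.99, 0.001], [0.003, 0.001, -1.0]]
wrist_force: [-0.2, 0.6, -0.6]
gripper_width: 0.178
gripper_force: 30.0
[ 0.00057136 -0.00102779]
```

View pics/m4.png

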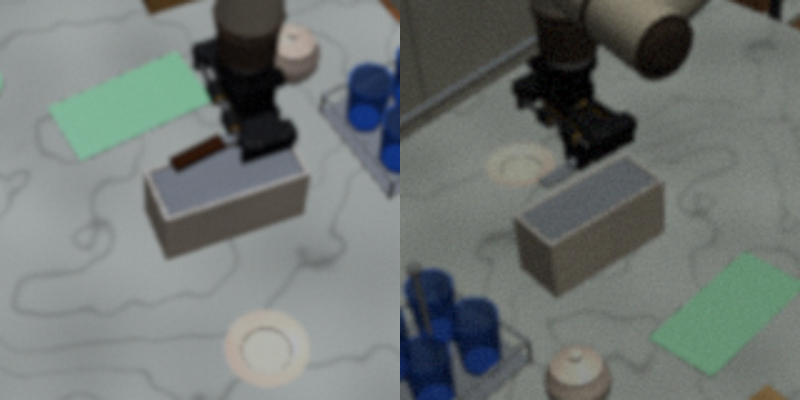

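The spreader hangs level and lines up with the flap, so I'll push it down.

```bash
python3 -m handwheel '[[[0,0,0,0,-0.001,0.035,0.005],[0,0,0,0,0,0.03,0.005],[0,0,0,0,0,0.015,0.005],[0,0,0,0,0,0.01,0.005],[0,0,0,0,0,0.01,0.005],[0,0,0,0,0,0.01,0.005],[0,0,0,0,0,0,0.005]]]'
python3 -m handwheel '[[[0,0,0,0,0,0.01,0.005],[0,0,0,0,0,0.01,0.005],[0,0,0,0,0,0,0.005],[0,0,0,0,0,0,0.005]]]'
```

```text
time_s: 20.6
tcp_pos: [0.5139, -0.2934, 0.0778]
ee_rot: [[-0.99, 0.142, 0.004], [0.142, 0.99, -0.001], [-0.004, -0.0, -1.0]]
wrist_force: [1.8, 4.4, 2.4]
gripper_width: 0.179
gripper_force: 35.4
time_s: 21.0
tcp_pos: [0.5133, -0.2931, 0.057]
ee_rot: [[-0.99, 0.143, 0.002], [0.143, 0.99, 0.001], [-0.002, 0.001, -1.0]]
wrist_force: [3.8, 5.5, -0.9]
gripper_width: 0.18
gripper_force: 35.2
```

```bash
python3 -m handwheel '[[[0,0,0,0,0,0.003,0.005],[0,0,0,0,0,0,0.026],[0,0,0,0,0,0,0.026],[0,0,0,0,0,0,0.026],[0,0,0,0,0,0,0.026],[0,0,0,0,0,0,0.026],[0,0,0,0,0,0,0.026]]]'
```

```text
time_s: 21.7
tcp_pos: [0.5128, -0.2934, 0.0533]
ee_rot: [[-0.99, 0.144, 0.001], [0.144, 0.99, 0.001], [-0.001, 0.001, -1.0]]
wrist_force: [2.4, 6.2, -1.2]
gripper_width: 0.296
gripper_force: 2.7
```

```bash
python3 -m handwheel '[[[0,0,0,0,0,0,0.028],[0,0,0,0,0,0,0.028],[0,0,0,0,0,-0.03,0.028],[0,0,0,0,0,-0.03,0.028],[0,0,0,0,0,-0.04,0.028],[0,0,0,0,0,-0.04,0.028],[0,0,0,0,0.04,-0.02,0.028],[0,0,0,0,0.04,0,0.028],[0,0,0,0.0,0.04,0,0.028],[0,0,0,0,0.04,0,0.028],[0,0,0,0,0,0,0.028],[0,0,0,0,0,0,0.028]]]'
python3 - <<'E'
from h import *
n='side'
im=save(n,'s5.png')[:,:,::-1].copy();H=cv2.cvtColor(cv2.GaussianBlur(im,(3,3),0),cv2.COLOR_BGR2HSV)
def big(m,b,z):
    M=np.zeros_like(m);M[b[1]:b[3],b[0]:b[2]]=m[b[1]:b[3],b[0]:b[2]]
    c=max(cv2.findContours(cv2.morphologyEx(M,cv2.MORPH_OPEN,np.ones((3,3))),0,1)[0],key=cv2.contourArea,default=None)
    if c is None: return None
    q=cv2.minAreaRect(np.array([onz(n,p[0],z)[:2] for p in c],np.float32)*1000);return cv2.contourArea(c),q
print('flap',big(cv2.inRange(H,(100,12,60),(130,90,200)),(225,225,315,290),.108))
print('dark in box',(im[225:290,235:310].max(2)<50).sum())
a=cv2.inRange(cv2.cvtColor(im,cv2.COLOR_BGR2HSV),(50,60,80),(90,255,255));print('mat px',(a[195:250,190:270]>0).sum())
E
```

```text
time_s: 22.9
tcp_pos: [0.5347, -0.1358, 0.2136]
ee_rot: [[-0.99, 0.142, -0.001], [0.142, 0.99, -0.001], [0.001, -0.001, -1.0]]
wrist_force: [0.2, -0.2, -0.0]
gripper_width: 0.328
gripper_force: 0.0
flap (929.0, ((493.12249755859375, -295.02691650390625), (76.2558822631836, 205.75296020507812), 81.40681457519531))
dark in box 0
mat px 1344
```

```bash
python3 -c "
from station import r
print(r.finish_job())"
```

```text
the job is handed in; nothing more can be done
None
```

The loose spreader was the one in the right (-y) slot; I laid it on the mat, picked it up by its steel and dropped it into the mending box, then handed the job in at about 23 s. The last camera check showed the flap shut with nothing on top, but no verdict came back; while feeling for play, one finger came down on top of the loose handle (about 60 N at the wrist).

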